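Load the drilling jig and close its keeper bar

TASK

Lay the two loose wooden blanks flat in the two seats of the jig, end to end in a neat row between its end posts and lips. Then lift the metal keeper bar a little, swing it round its pivot bolt across the blanks and lower it until its slot has dropped fully over the second bolt and the bar lies flat on both posts; let go and leave the other things on the bench where they are.

Things in the scene. Friction and masses are not known exactly. Their poses are not given: they have to be found in the camera images.
- jig: L-shaped wooden jig, screwed down (place varies). Origin: underside, midway between its end posts. x runs along the row of seats from the pivot bolt's post to the second bolt's post; y to the side where the bar is parked (toward the robot). Base 256 x 96 mm, 8 mm thick. Posts 37 (x) x 76 mm, tops z 40 mm, inner faces x -69 and +69 mm. Parking rest: 130 x 22 mm at x -90, y +143 mm, top z 40 mm.
- seat_a (a point): Centre of the floor of the seat next to the pivot bolt (jig x -35.5 mm, 8 mm over the bench); axes as the jig's. A blank lies here with its 60 mm length along jig x. The seat is 67 mm (x) by 46 mm (y), between post, two 5 mm high lips (5 mm thick) along x and a 4 mm high, 3 mm wide rib at jig x 0.
- seat_b (a point): Centre of the floor of the seat next to the second bolt (jig x +35.5 mm, 8 mm over the bench), otherwise like seat_a.
- pivot (a point): Foot of the pivot bolt on the first post's top (jig x -86, y 0, z 40 mm); axes as the jig's. Steel bolt 10 mm thick; a 22 mm washer and nut, underside 26 mm over the post, keep the 6 mm bar on, so it can rise 20 mm at most. Nut's top 36 mm over the post.
- stud (a point): Foot of the second bolt on the other post's top (jig x +86, y 0, z 40 mm); axes as the jig's. Headless steel stud 10 mm thick, 14 mm high over the post, its top 4 mm tapered to 5 mm.
- keeper_bar: Loose aluminium bar 206 x 30 x 6 mm, 0.11 to 0.23 kg. Origin: centre of its 13 mm pivot hole, underside; x along the bar to the slot, z up. Starts level at z 40 mm on post and parking rest, swung 1.55 to 1.8 rad counter-clockwise (from above) from closed; closed, its x is the jig's x. Turns freely on the pivot bolt with 1.5 mm play, can be lifted and tilted a little.
- slot (a point): Centre of the closed slot at the bar's free end, at the underside (172 mm from the pivot hole). The slot is 25 mm long along the bar and 14 mm wide.
- bar_grip (a point): Centre of the dark wooden hand grip fixed on top of the bar, 122 mm from the pivot hole and 21 mm over the bar's underside; axes as the bar's. 52 mm long (along the bar), 22 mm wide, 30 mm high (6 to 36 mm over the underside); to be taken across its 22 mm width.
- blank_1: Light wooden block, 40 mm (x) by 60 mm (y) by 30 mm (z), about 35 g; origin at the centre of its underside. Loose on the bench to the left of the jig at the start. Either blank may go in either seat, either way round.
- blank_2: Same as blank_1 (40 by 60 by 30 mm, origin at the centre of its underside), loose on the bench to the right of the jig at the start.
- tape_roll: Roll of masking tape, 97 mm across, 24 mm high, origin at the centre of its underside; a bystander.
- cork_block: Cork sanding block 58 by 110 by 40 mm, origin at the centre of its underside; a bystander.
- wax_tin: Round tin 78 mm across, 36 mm high, origin at the centre of its underside; a bystander.
Things that resemble listed ones, but are neither listed nor needed, are in the scene too. What is shaped like the blank_2 but orange or pink is not meant.

How it is judged:
By the outcome, as a careful person would: the job done as asked, in the order asked, and still so for the second after the job is handed in, with the robot touching nothing.
It also fails if it takes over 72 s, if anything falls off the work surface, if the arm or the gripper's body presses on something with over 40 N, if the wrist force passes 120 N, or if a joint passes its speed limit or range.

ROBOT

A 7-joint arm with a two-finger parallel gripper is mounted at the origin on a cart in front of the work surface, level with it; the furniture and walls round the work are solid. World frame = base frame: x ahead of the robot, y to its left, z up, the work surface at z = 0. Lengths are in mm, angles in rad, forces in N, time in s.
With the tool pointing down it reaches from about 425 to 875 mm from the base axis. Payload 4.7 kg.
Tool frame: the origin (TCP) lies midway between the tips of the shut fingers; the grasp point (between the pads) lies 19 mm behind it; z points along the fingers, y is the line along which they close (so a half turn about z gives the same grasp; the last joint's range is limited). The gripper opens to 87 mm and grips with 3 to 60 N. Pads are 19 mm wide; open, the fingers measure 117 mm over their backs; the gripper's body (75 mm by 190 mm) begins 51 mm behind the grasp point.
Start: joints at [1.119, 0.321, -0.07, 1.45, 0.023, 1.371, -0.057], TCP at [291.924, -580.783, 194.587] pointing down, gripper open.
Joint ranges: [-2.86, 2.86], [-0.3, 2.09], [-1.38, 1.24], [0.06, 2.45], [-1.56, 4.7], [0.09, 2.05], [-2.69, 2.69]. Speed limits (rad/s): [2.57, 2.57, 3.14, 3.14, 3.14, 3.14, 3.14].

INTERFACE

Orientations are given as a unit quaternion [x, y, z, w].
In Python, from rig import * gives the robot as it stands.
- The arm moves only by the tool play_rows, never from a script. Its arguments are lists of equal length, an entry for each row: "xyz": the shift along the tool's x, y, z in cm, a list of three; "rot": the turn, a rotation vector about the tool's x, y, z in rad, a list of three; "gripper": the opening, from 0 (shut) to 1 (fully open). In form: {"xyz": [[dx, dy, dz], ...], "rot": [[ax, ay, az], ...], "gripper": [gripper, ...]}. A call has 1 to 10 rows; each row shifts and turns the commanded pose from where the row before left it, along the tool's axes as they then stand; what a row does not reach is not made up. A row lasts 1/8 s, in which the tool goes at most 62.5 mm and 10.7 degrees, less where a joint would pass 70% of its speed; a pose out of reach is approached as far as the arm can. A call is refused whole if a number of a shift passes 6.25 or a number of a turn 0.188, either way. A call with a gripper value outside its range is refused whole. The fingers move at their own pace and stop on an object; the grip force is fixed at half the most. Time passes only in rows, so rows that do not move let the fingers close. It gives the time, the measured TCP pose, the force, the opening and the grip force at its end, in the units of the state.
- sense(): the state, without advancing time (a new reading comes with each control period).
- get_image(name): name is "scene" or "top" or "wrist"; returns (picture, depth): 480x640x3 uint8, red, green, blue; 480x640 float32, mm along the optical axis (not along the pixel's ray), 0 where there is no reading.
- calibration(name): a dict with "fovy" (degrees; the focal length in pixels is half the picture's height over the tangent of half this angle, whatever the lens; pixels are square), "cx", "cy" (the principal point, pixels), "extrinsics" (4x4, takes a point from camera to world coordinates). Camera axes: x right, y down, z forward; pixel columns grow to the right and rows downward; lengths in mm; the calibration is good to about 2 mm. A picture is of the moment at which its call begins: read the wrist's pose just before it. calibration takes no time and is no camera call; for the wrist camera it gives the pose at the moment of the call.
- hand_in(): hands the job in; it is judged then, once.
Trained networks look in the newest picture that a camera, given by its name, has taken for a name from the list of things; names that differ only in an ending like _2 or _b are one class to them, and where a whole thing is asked for, a point or a joint stands for the part that bears it (a point fixed in the world has none). Each returns a list of dicts, best first, with "p" (0 to 1); they miss things now and then, are a little off and sometimes report something else, mostly with a low value. They report only what shows in the picture. A call takes as long as a camera call. They do not tell look-alikes from the thing itself.
- look_for(label, camera): "point" ([column, row] in pixels, amid what is visible of it).
- regions_of(label, camera): "pixels" (480x640 bool, what is visible of it) and "point" ([column, row] in pixels, amid what is visible of it).
The state is a dict: "time": time; "joints": joint angles; "joint_velocities": joint speeds; "tau": joint torques, N m; "tcp_pos": TCP position; "ee_rot": TCP orientation; "wrist_force": force on the tool from outside, world axes, zero at the start; "torque": the same for the moment, N m; "grip_width": opening from 0.0 (shut) to 1.0 (fully open); "grip_force": force on a finger pad.
Only numpy, scipy, OpenCV 4.12 (cv2) and the standard library are available. Lean on these libraries where they do the work, as an engineer would, in place of code of your own. Each camera call takes 0.05 s, during which the arm holds its last target. There are 200 camera calls.

## Working session

There is one attempt and no reset: what is moved stays moved. The work goes in short steps, Python scripts to look and compute and a tool call to move; the robot and the scene stay as the last step left them, time stands still between calls to the robot, and variables do not carry over. Pictures are saved under pics/ and viewed, at most 10 in all, crops included, and the job is handed in when it is done.

Besides the shell and the picture viewer there is one more tool, called after ">>>" as name(argument=value, ...) on one line, values as JSON. play_rows: Moves the arm, as the interface text tells. Its arguments: {"type":"object","properties":{"xyz":{"type":"array","items":{"type":"array","items":{"type":"number"}}},"rot":{"type":"array","items":{"type":"array","items":{"type":"number"}}},"gripper":{"type":"array","items":{"type":"number"}}},"required":["xyz","rot","gripper"]}

```bash
mkdir -p pics; ls
python3 - <<'E'
from rig import *
import cv2,numpy as np
s=sense();print({k:np.round(v,3).tolist() if not isinstance(v,float) else v for k,v in s.items()})
for c in ("scene","top"):
    p,d=get_image(c);cv2.imwrite(f"pics/{c}0.png",p[:,:,::-1]);np.save(f"pics/{c}0.npy",d)
    k=calibration(c);print(c,k["fovy"],k["cx"],k["cy"],np.round(k["extrinsics"],3).tolist())
E
```

```text
pics
{'time': 0.0, 'joints': [1.119, 0.322, -0.07, 1.452, 0.023, 1.371, -0.057], 'joint_velocities': [-0.0, 0.001, -0.002, -0.001, 0.001, 0.0, -0.003], 'tau': [-0.0, -49.129, -0.404, -31.253, -0.064, 0.044, 0.0], 'tcp_pos': [291.632, -580.221, 193.435], 'ee_rot': [0.973, 0.231, -0.0, -0.001], 'wrist_force': [0.07, 0.952, 0.076], 'torque': [0.042, -0.046, -0.016], 'grip_force': 0.0, 'grip_width': 0.9981190920708302}
scene 42.941460550655734 317.47757064455413 247.2639721540356 [[0.79, -0.417, 0.45, -271.548], [-0.614, -0.551, 0.566, -1011.475], [0.012, -0.723, -0.691, 1403.63], [0.0, 0.0, 0.0, 1.0]]
top 56.35940651120016 323.5850501653093 240.11349818408667 [[-0.019, -0.995, 0.096, 446.437], [-1.0, 0.02, 0.014, 65.417], [-0.016, -0.096, -0.995, 1298.683], [0.0, 0.0, 0.0, 1.0]]
```

View pics/top0.png

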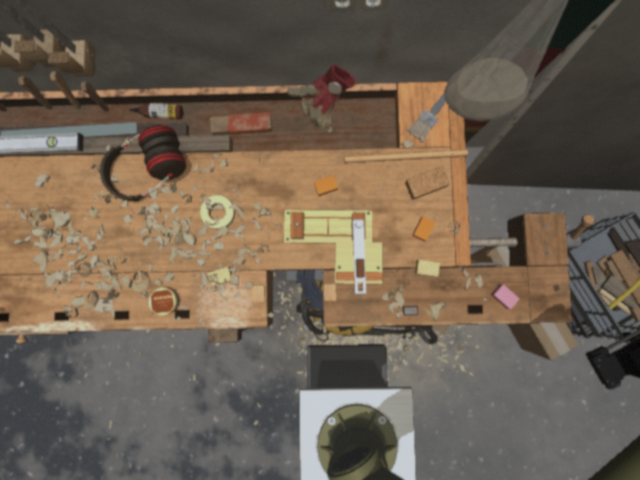

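View pics/scene0.png

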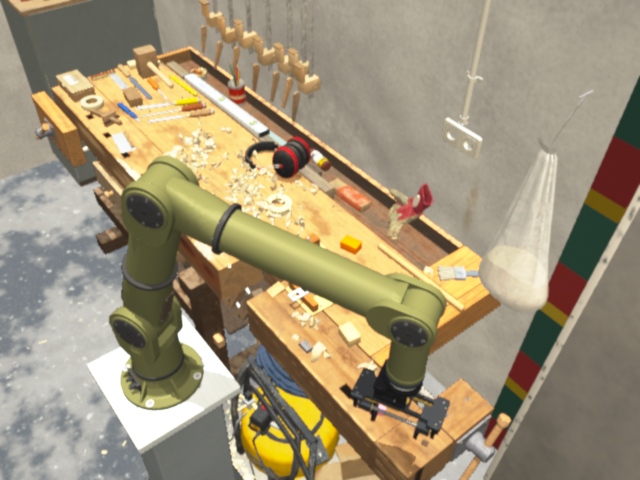

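The top view shows the jig (285–380, 210–285), with its bar parked at (360,258). Blank candidates are pale at (219,275) and (428,268), orange at (327,186) and (424,229), and pink at (507,296). The pale ones fit the description; I'll check them in one crop.

```bash
cat > h.py <<'E'
from rig import *
import cv2,numpy as np
from scipy.spatial.transform import Rotation as R
def cam(c):
    k=calibration(c);f=240/np.tan(np.radians(k["fovy"]/2));return f,k["cx"],k["cy"],np.array(k["extrinsics"])
def cloud(d,K):
    f,cx,cy,E=K;v,u=np.indices(d.shape);P=np.stack([(u-cx)/f*d,(v-cy)/f*d,d],-1)
    return P@E[:3,:3].T+E[:3,3]
def grab(c,name):
    K=cam(c);p,d=get_image(c);cv2.imwrite(f"pics/{name}.png",p[:,:,::-1]);return p,d,K,cloud(d,K)
def rect(W,m,z0=None):
    P=W[m];r=cv2.minAreaRect(P[:,:2].astype(np.float32));return r
E
python3 - <<'E'
from h import *
p,d,K,W=grab("top","top1")
a=cv2.resize(p[240:310,180:280],(800,560),interpolation=cv2.INTER_CUBIC)[:,:,::-1]
b=cv2.resize(p[200:300,275:450],(800,457),interpolation=cv2.INTER_CUBIC)[:,:,::-1]
cv2.imwrite("pics/crop1.png",cv2.resize(np.vstack([a[:,:],b]),(630,800))[:, :] if 0 else cv2.resize(np.vstack([a,b]),(472,600)))
for l in ("blank_1","jig","keeper_bar","bar_grip","pivot","stud","slot","seat_a","tape_roll","cork_block","wax_tin"):
    for r in look_for(l,"top")[:5]:
        u,v=np.int32(np.round(r["point"]));print(l,round(r["p"],2),(u,v),np.round(W[v,u]),p[v,u])
E
```

```text
blank_1 0.85 (np.int32(323), np.int32(183)) [734.  82.  31.] [194 130  63]
blank_1 0.82 (np.int32(505), np.int32(296)) [ 402. -420.   29.] [195 144 160]
blank_1 0.8 (np.int32(422), np.int32(226)) [ 603. -197.   28.] [194 129  63]
blank_1 0.79 (np.int32(225), np.int32(275)) [475. 365.  31.] [201 195 142]
blank_1 0.55 (np.int32(428), np.int32(267)) [ 486. -208.   35.] [199 189 138]
jig 0.64 (np.int32(342), np.int32(235)) [584.  31.  16.] [166 135  93]
keeper_bar 0.72 (np.int32(359), np.int32(253)) [529. -15.  43.] [202 207 212]
bar_grip 0.68 (np.int32(360), np.int32(257)) [518. -18.  44.] [192 196 200]
pivot 0.81 (np.int32(343), np.int32(235)) [584.  27.  10.] [164 132  90]
stud 0.87 (np.int32(342), np.int32(235)) [584.  31.  16.] [166 135  93]
slot 0.96 (np.int32(358), np.int32(257)) [518. -12.  46.] [191 194 199]
seat_a 0.97 (np.int32(343), np.int32(238)) [576.  28.   8.] [198 190 133]
tape_roll 0.37 (np.int32(359), np.int32(258)) [515. -15.  41.] [163 162 163]
cork_block 0.86 (np.int32(426), np.int32(181)) [ 731. -212.   39.] [169 130  92]
wax_tin 0.6 (np.int32(161), np.int32(300)) [408. 543.  39.] [147  91  58]
```

View pics/crop1.png

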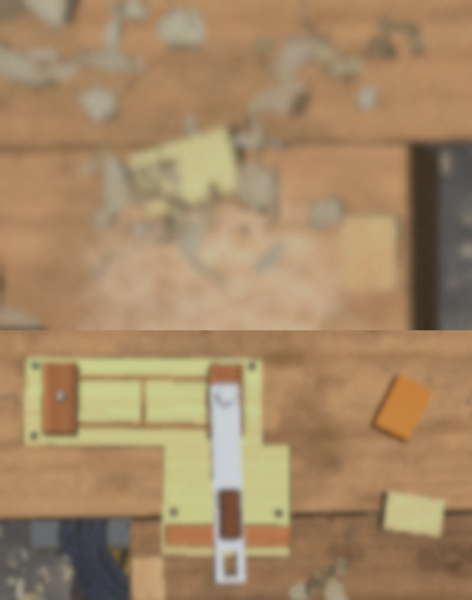

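Crop: pale blanks at (219,275) (a few shavings around it) and at (428,268), on either side of the jig. The orange and pink ones are decoys. Next I'll fit the poses from depth.

Run:
```python
from h import *
p,d,K,W=grab("top","top2")
hsv=cv2.cvtColor(p,cv2.COLOR_RGB2HSV)
def box(u0,u1,v0,v1,zl,zh,col=None):
    m=np.zeros(d.shape,bool);m[v0:v1,u0:u1]=True;m&=(W[...,2]>zl)&(W[...,2]<zh)
    if col is not None:m&=col
    return m
def show(n,m):
    n_,l,st,_=cv2.connectedComponentsWithStats(m.astype(np.uint8));i=1+np.argmax(st[1:,4]);m=l==i
    r=cv2.minAreaRect(W[m][:,:2].astype(np.float32));print(n,m.sum(),np.round(r[0],1),np.round(r[1],1),round(r[2],1),"medz",np.round(np.median(W[m][:,2]),1))
show("b1",box(200,240,258,290,22,40));show("b2",box(410,445,252,282,22,40))
show("dec",box(310,345,170,200,22,40))
yellow=(hsv[...,0]>22)&(hsv[...,0]<35)&(hsv[...,1]>60)
print(hsv[240,343],hsv[226,297],hsv[250,360],hsv[269,360],hsv[279,345])
show("jig low",box(275,390,200,290,4,50))
show("postB",box(280,310,205,245,32,50))
show("rest",box(330,388,268,286,32,50))
for v in range(205,300,4): print(v,' '.join(f"{int(z):3d}" for z in W[v,282:386:4,2]))
```

```text
b1 220 [471.4 380.3] [39.9 60.2] 15.6 medz 30.3
b2 310 [ 483.6 -208.7] [61.2 40.1] 80.7 medz 29.6
dec 292 [729.2  75.6] [41.4 59.3] 18.1 medz 29.3
[ 27  81 201] [ 12 105 139] [102  12 212] [ 11 139 117] [ 15 122 171]
jig low 4397 [544.4  56.8] [285.5 230.1] 89.1 medz 9.5
postB 347 [612.4 159.2] [37.5 74.7] 87.9 medz 39.4
rest 364 [461.4 -12.9] [130.3  46.4] 78.6 medz 40.2
205  -1   1   0  -2   0  -4   0  -4  -1   3  -1  -5   0  -4   0  -2  -3  -5   2   0  -4   0  -3  -6   2   1
209   1   1   2  -1  -4  -3   1  -1   1  -2  -3  -3  -3  -2   2   1  -3   3  -4   0   0   0   1   0   1   0
213   1   4   7  41  38  38   5  10   6   4   8   9   4   9   6   6   2  10  39  45  35   5  10   1  -3   0
217   0   9   8  41  39  44  15  11  11  15  11  17  11  10  15   6  10  14  39  36  39   9   7   0   0   1
221  -1   4   5  37  37  38   6   6   6   5  10   6   7   0   8   4   6  11  46  74  46   8  11  -1  -5  -3
225  -2   6  10  40  50  36   5   7   6   9   3   6   3   6   6   6   9  10  44  74  65   7   4  -1  -2  -6
229   2   5   6  37  41  39   5   0  13   7  14   4  10   5   1  10  10   8  
[... 1242 characters left out ...]
 -365 -367 -300 -340 -287 -274 -375 -372 -367  -3  -2   0  38  44  39  42  40  73  74  37  37  40  34  37
281 -853 -384 -388 -382 -292 -293 -283 -279 -329 -381 -390   0  -3   0   8   7   7   5   7  44  45   4  10  11   5   3
285 -853 -853 -847 -858 -846 -344 -292 -278 -303 -577 -583  14  10   8  -8   0  -1   0   0   2   0   0   4   0   3  -3
289 -850 -849 -846 -853 -844 -347 -317 -277 -273 -295 -601   6   9  10   0   0   0  -1   4   2   2   0  -2   1  -1   0
293 -847 -846 -833 -848 -851 -449 -325 -279 -279 -307 1298   7   4   1   1  -1   0   0   0  45  44   0   0   3   0  -2
297 -843 -857 -828 -855 -852 -437 -340 -314 -286 -282 -281   7   5   4   0  -4   0  -1  -2  -3  -2  -3   0  -1   0  28
```

```bash
cat >> h.py <<'E'
def Rdown(psi): return R.from_matrix(np.array([[np.cos(psi),np.sin(psi),0],[np.sin(psi),-np.cos(psi),0],[0,0,-1]]))
def plan(legs,start=None):
    """legs: (x,y,z,psi_deg,n); prints tool-frame rows from the measured pose"""
    s=sense();p=np.array(s["tcp_pos"]);r=R.from_quat(s["ee_rot"])
    if start: p=np.array(start[:3]);r=Rdown(np.radians(start[3]))
    for x,y,z,psi,n in legs:
        t=Rdown(np.radians(psi));w=(r.inv()*t).as_rotvec()/n;dp=(np.array([x,y,z])-p)/n
        X=[]
        for i in range(n): X.append(np.round(r.inv().apply(dp)/10,2).tolist());r=r*R.from_rotvec(np.round(w,3))
        p=np.array([x,y,z]);print(X,"rot",np.round(w,3).tolist(),"x",n)
def st():
    s=sense();x=R.from_quat(s["ee_rot"]).as_matrix()
    print("t",round(s["time"],2),"tcp",np.round(s["tcp_pos"],1),"psi",round(np.degrees(np.arctan2(x[1,0],x[0,0])),2),"tilt",np.round(x[:2,2],4),"F",np.round(s["wrist_force"],1),"grip",round(s["grip_width"],3),round(s["grip_force"],1),"j",np.round(s["joints"],2))
E
python3 - <<'E'
from h import *
st();k=cam("wrist");s=sense();T=np.eye(4);T[:3,:3]=R.from_quat(s["ee_rot"]).as_matrix();T[:3,3]=s["tcp_pos"]
print(k[:3],np.round(np.linalg.inv(T)@k[3],3))
plan([(484,-209,190,80.7,9)])
E
```

```text
t 0.75 tcp [ 291.9 -580.8  194.6] psi 26.69 tilt [ 0.     -0.0001] F [ 0.6 -0.  -0.3] grip 0.998 0.0 j [ 1.12  0.32 -0.07  1.45  0.02  1.37 -0.06]
(np.float64(396.06794594062114), 314.92784017907604, 234.79959072372833) [[-1.00000e-03 -9.58000e-01 -2.85000e-01  7.85820e+01]
 [ 1.00000e+00 -1.00000e-03 -1.00000e-03  6.56000e-01]
 [ 0.00000e+00 -2.85000e-01  9.58000e-01 -1.89226e+02]
 [ 0.00000e+00  0.00000e+00  0.00000e+00  1.00000e+00]]
[[3.76, -2.73, 0.05], [4.03, -2.32, 0.05], [4.25, -1.89, 0.05], [4.42, -1.43, 0.05], [4.55, -0.96, 0.05], [4.62, -0.48, 0.05], [4.65, 0.01, 0.05], [4.62, 0.5, 0.05], [4.55, 0.98, 0.05]] rot [0.0, 0.0, -0.105] x 9
```

>>> play_rows(xyz=[[3.76, -2.73, 0.05], [4.03, -2.32, 0.05], [4.25, -1.89, 0.05], [4.42, -1.43, 0.05], [4.55, -0.96, 0.05], [4.62, -0.48, 0.05], [4.65, 0.01, 0.05], [4.62, 0.5, 0.05], [4.55, 0.98, 0.05], [0, 0, 0]], rot=[[0, 0, -0.105], [0, 0, -0.105], [0, 0, -0.105], [0, 0, -0.105], [0, 0, -0.105], [0, 0, -0.105], [0, 0, -0.105], [0, 0, -0.105], [0, 0, -0.105], [0, 0, 0]], gripper=[1, 1, 1, 1, 1, 1, 1, 1, 1, 1])

```text
time: 2.0
tcp_pos: [486.1, -204.4, 190.5]
ee_rot: [0.759, 0.651, 0.001, 0.0]
wrist_force: [0.0, -0.8, 0.6]
grip_width: 1.002
grip_force: 0.0
```

```bash
cat >> h.py <<'E'
def blank(W,near,zl=20,zh=40,rad=60):
    m=(W[...,2]>zl)&(W[...,2]<zh)&(np.hypot(W[...,0]-near[0],W[...,1]-near[1])<rad)
    _,l,s,_=cv2.connectedComponentsWithStats(cv2.morphologyEx(m.astype(np.uint8),cv2.MORPH_OPEN,np.ones((5,5))));i=1+np.argmax(s[1:,4]);m=l==i
    r=cv2.minAreaRect(W[m][:,:2].astype(np.float32));print(m.sum(),np.round(r[0],1),np.round(r[1],1),round(r[2],1),round(float(np.median(W[m][:,2])),1))
    return m
E
python3 - <<'E'
from h import *
st();p,d,K,W=grab("wrist","w1");blank(W,(484,-209),22,36)
E
```

```text
t 2.0 tcp [ 486.1 -204.4  190.5] psi 81.31 tilt [0.0013 0.0011] F [ 0.  -0.8  0.6] grip 1.002 0.0 j [ 0.77  0.08 -0.44  1.75  0.04  1.32  0.17]
2814 [ 487.2 -211.3] [60.4 39.5] 80.5 28.9
```

View pics/w1.png

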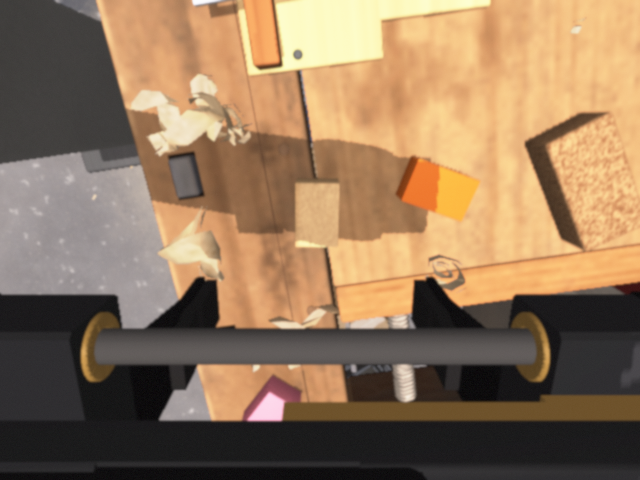

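The wrist view shows the pale blank at (317,213) in the gripper's shadow, with the orange decoy at (437,188) and the cork block at (590,180). I'll re-measure with the arm settled.

Run:
```python
from h import *
get_image("top")
for i in range(2):
    st();p,d,K,W=grab("wrist","w2");blank(W,(484,-209),22,36)
plan([(486,-210,60,80.6,5),(486,-210,8,80.6,2)])
```

```text
t 2.1 tcp [ 484.  -209.3  190.2] psi 80.85 tilt [-0.0001 -0.0009] F [-0.  -0.4  0.1] grip 0.997 0.0 j [ 0.77  0.08 -0.43  1.75  0.04  1.32  0.17]
2829 [ 487.  -210.9] [59.5 40.1] 80.6 28.9
t 2.15 tcp [ 483.5 -210.2  190.1] psi 80.74 tilt [-0.0004 -0.0009] F [ 0.7 -0.9  0.6] grip 1.003 0.0 j [ 0.77  0.08 -0.43  1.75  0.04  1.32  0.17]
2852 [ 487. -211.] [59.7 40. ] 80.7 28.9
[[0.02, 0.05, 2.6], [0.02, 0.05, 2.6], [0.02, 0.05, 2.6], [0.02, 0.05, 2.6], [0.02, 0.05, 2.6]] rot [-0.0, 0.0, 0.0] x 5
[[0.0, 0.0, 2.6], [0.0, 0.0, 2.6]] rot [-0.0, 0.0, 0.001] x 2
```

>>> play_rows(xyz=[[-0.07, 0.2, 3], [0, 0, 3.5], [0, 0, 3.5], [0, 0, 3.5], [0, 0, 2.7], [0, 0, 2], [0, 0, 0], [0, 0, 0], [0, 0, 0], [0, 0, 0]], rot=[[0, 0, 0], [0, 0, 0], [0, 0, 0], [0, 0, 0], [0, 0, 0], [0, 0, 0], [0, 0, 0], [0, 0, 0], [0, 0, 0], [0, 0, 0]], gripper=[1, 1, 1, 1, 1, 1, 1, 0, 0, 0])

```text
time: 3.45
tcp_pos: [486.5, -210.5, 8.9]
ee_rot: [0.761, 0.648, 0.0, 0.001]
wrist_force: [-0.1, -0.5, 0.1]
grip_width: 0.743
grip_force: 0.0
```

Run:
```python
from h import *
st()
```

```text
t 3.45 tcp [ 486.5 -210.5    8.9] psi 80.82 tilt [ 0.0013 -0.0009] F [-0.1 -0.5  0.1] grip 0.743 0.0 j [ 0.74  0.27 -0.43  1.94  0.14  0.96  0.09]
```

>>> play_rows(xyz=[[0, 0, 0], [0, 0, 0], [0, 0, 0], [0, 0, 0]], rot=[[0, 0, 0], [0, 0, 0], [0, 0, 0], [0, 0, 0]], gripper=[0, 0, 0, 0])

```text
time: 3.95
tcp_pos: [485.9, -210.1, 8.0]
ee_rot: [0.761, 0.648, -0.0, 0.0]
wrist_force: [-0.1, 0.4, 0.2]
grip_width: 0.289
grip_force: 0.0
```

Run:
```python
from h import *
st()
plan([(486,-210,60,80.6,2),(560,10,260,90,7)],start=(486,-210,8,80.7))
```

```text
t 3.95 tcp [ 485.9 -210.1    8. ] psi 80.83 tilt [-0.0001 -0.0001] F [-0.1  0.4  0.2] grip 0.289 0.0 j [ 0.74  0.27 -0.43  1.94  0.14  0.96  0.09]
[[0.0, 0.0, -2.6], [0.0, 0.0, -2.6]] rot [0.0, 0.0, 0.001] x 2
[[3.27, 0.53, -2.86], [3.26, 0.6, -2.86], [3.25, 0.68, -2.86], [3.23, 0.75, -2.86], [3.21, 0.83, -2.86], [3.19, 0.9, -2.86], [3.17, 0.97, -2.86]] rot [0.0, 0.0, -0.023] x 7
```

The fingers are past 40 mm with no force, so something is off. Looking.

Run:
```python
from h import *
st();p,d,K,W=grab("wrist","w3");st()
```

```text
t 3.95 tcp [ 485.9 -210.1    8. ] psi 80.83 tilt [-0.0001 -0.0001] F [-0.1  0.4  0.2] grip 0.289 0.0 j [ 0.74  0.27 -0.43  1.94  0.14  0.96  0.09]
t 4.0 tcp [ 485.9 -210.1    8. ] psi 80.84 tilt [-0.0001 -0.    ] F [ 0.1 -0.1 -0.7] grip 0.238 0.0 j [ 0.74  0.27 -0.43  1.94  0.14  0.96  0.09]
```

View pics/w3.png

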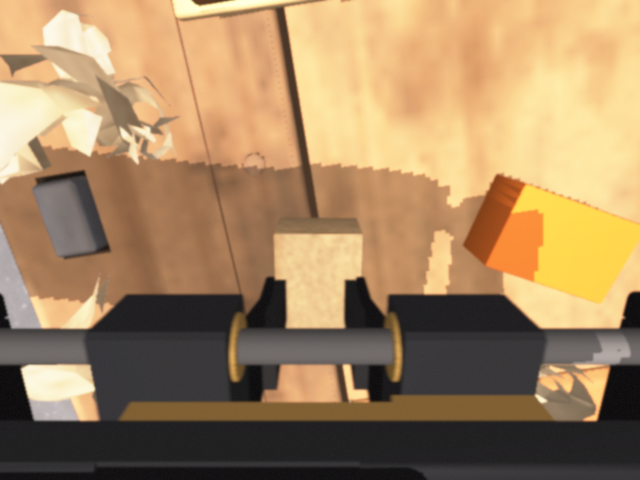

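Run:
```python
from h import *
st();p,d,K,W=grab("wrist","w4")
for v in (225,240,260,285,300,315): print(v,[tuple(np.round(W[v,u]).astype(int).tolist()) for u in (262,270,280,300,320,340,355,370)])
st()
```

```text
t 4.0 tcp [ 485.9 -210.1    8. ] psi 80.84 tilt [-0.0001 -0.    ] F [ 0.1 -0.1 -0.7] grip 0.238 0.0 j [ 0.74  0.27 -0.43  1.94  0.14  0.96  0.09]
225 [(463, -182, -1), (467, -182, -1), (474, -179, 15), (484, -181, 15), (493, -182, 14), (503, -184, 15), (510, -185, 14), (518, -191, -2)]
240 [(461, -190, -1), (466, -190, -1), (475, -183, 28), (484, -184, 29), (493, -185, 29), (501, -187, 29), (508, -188, 29), (517, -199, -2)]
260 [(459, -200, 0), (464, -201, -1), (473, -192, 28), (482, -193, 29), (491, -194, 30), (500, -196, 30), (507, -197, 29), (516, -210, -3)]
285 [(456, -215, -1), (470, -196, 45), (473, -198, 42), (480, -205, 28), (489, -207, 28), (498, -203, 42), (504, -202, 45), (514, -225, -3)]
300 [(455, -224, -1), (471, -197, 58), (474, -199, 55), (479, -213, 29), (488, -214, 30), (497, -206, 48), (503, -202, 59), (513, -234, -2)]
315 [(470, -196, 71), (472, -197, 71), (475, -199, 69), (477, -220, 29), (487, -222, 28), (496, -212, 51), (502, -204, 68), (507, -203, 71)]
t 4.05 tcp [ 485.9 -210.1    8. ] psi 80.84 tilt [-0.     -0.0001] F [-0.3  0.  -0.2] grip 0.199 0.0 j [ 0.74  0.27 -0.43  1.94  0.14  0.96  0.09]
```

>>> play_rows(xyz=[[0, 0, 0], [0, 0, 0], [0, 0, 0], [0, 0, -1], [0, 0, -1], [0, 0, 0]], rot=[[0, 0, 0], [0, 0, 0], [0, 0, 0], [0, 0, 0], [0, 0, 0], [0, 0, 0]], gripper=[0, 0, 0, 0, 0, 0])

```text
time: 4.8
tcp_pos: [487.0, -210.6, 29.5]
ee_rot: [0.761, 0.648, 0.0, 0.001]
wrist_force: [0.1, -0.4, -0.3]
grip_width: 0.004
grip_force: 0.0
```

Run:
```python
from h import *
st();p,d,K,W=grab("wrist","w5");blank(W,(486,-200),22,34)
m=(np.abs(W[...,2]-29)<6)&(W[...,0]>440)&(W[...,0]<530)&(W[...,1]<-150)&(W[...,1]>-260)
vs,us=np.nonzero(m);print(np.percentile(us,[1,50,99]),np.percentile(vs,[1,50,99]),np.median(W[m],0))
```

```text
t 4.8 tcp [ 487.  -210.6   29.5] psi 80.83 tilt [ 0.0024 -0.0014] F [ 0.1 -0.4 -0.3] grip 0.004 0.0 j [ 0.75  0.24 -0.43  1.92  0.12  1.    0.1 ]
5230 [ 488.7 -201.4] [40.3 40.1] 80.6 28.9
[276. 315. 353.] [218. 251. 293.] [ 489.24948377 -197.71468652   28.9070293 ]
```

View pics/w5.png

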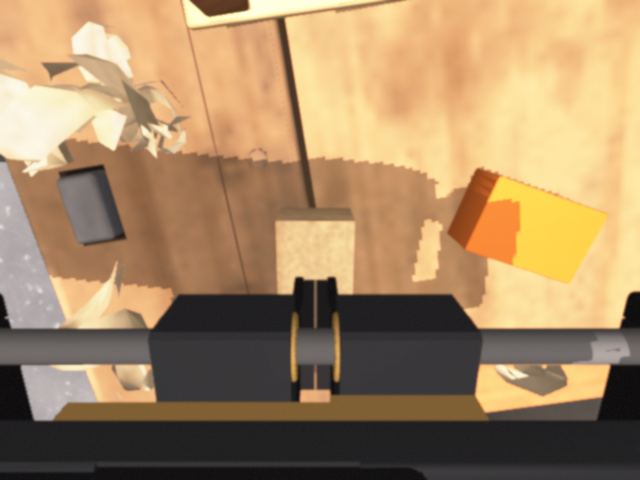

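Run:
```python
from h import *
st();p,d,K,W=grab("wrist","w6");s=sense()
T=R.from_quat(s["ee_rot"])
for v in range(264,330,4):
    print(v,[(np.round(T.inv().apply(W[v,u]-np.array(s["tcp_pos"]))).astype(int).tolist(),p[v,u].tolist()) for u in (303,309,321,329)])
```

```text
t 4.85 tcp [ 486.5 -210.4   28.9] psi 80.83 tilt [ 0.0014 -0.001 ] F [-0.2 -0.3  0.2] grip 0.009 0.0 j [ 0.75  0.24 -0.43  1.92  0.12  1.    0.1 ]
264 [([6, -5, -1], [237, 200, 144]), ([6, -2, 0], [238, 200, 145]), ([7, 4, -2], [238, 201, 144]), ([6, 8, -1], [242, 207, 150])]
268 [([4, -5, 0], [244, 212, 153]), ([4, -2, 0], [235, 196, 141]), ([4, 4, -1], [238, 202, 146]), ([4, 8, 0], [240, 204, 147])]
272 [([2, -5, 0], [244, 214, 154]), ([2, -2, 0], [240, 205, 147]), ([2, 4, -1], [239, 203, 146]), ([2, 8, 0], [239, 203, 146])]
276 [([-1, -5, 0], [226, 184, 133]), ([0, -2, 0], [238, 202, 146]), ([0, 4, -1], [239, 203, 147]), ([11, 7, -28], [188, 150, 108])]
280 [([10, -4, -31], [76, 61, 47]), ([10, -2, -30], [104, 84, 63]), ([9, 3, -28], [105, 84, 63]), ([11, 7, -32], [26, 22, 22])]
284 [([9, -4, -32], [25, 23, 27]), ([9, -2, -32], [28, 26, 28]), ([9, 3, -33], [28, 26, 27]), ([11, 7, -37], [20, 20, 22])]
288 [([9, -4, -36], [27, 24, 25]), ([9, -2, -36], [29, 28, 27]), ([9, 3, -37], [29, 28, 28]), ([11, 7, -40], [19, 17, 18])]
292 [([9, -4, -41], [21, 22, 23]), ([10, -2, -42], [29, 27,
[... 490 characters left out ...]
, [28, 25, 27]), ([9, 3, -54], [28, 27, 26]), ([9, 6, -55], [27, 25, 26])]
312 [([9, -4, -58], [28, 27, 28]), ([9, -1, -58], [29, 27, 27]), ([9, 3, -58], [30, 27, 28]), ([9, 6, -58], [28, 26, 27])]
316 [([9, -4, -60], [28, 27, 27]), ([9, -1, -61], [30, 28, 28]), ([9, 3, -61], [29, 27, 27]), ([11, 6, -65], [22, 21, 20])]
320 [([9, -3, -65], [27, 26, 27]), ([9, -1, -64], [26, 26, 27]), ([9, 3, -64], [28, 27, 27]), ([11, 6, -67], [25, 24, 24])]
324 [([9, -3, -66], [30, 28, 28]), ([9, -1, -66], [29, 27, 29]), ([9, 3, -66], [28, 27, 27]), ([10, 6, -68], [27, 25, 26])]
328 [([32, -2, -110], [48, 46, 46]), ([32, -1, -110], [50, 46, 46]), ([33, 2, -111], [50, 47, 46]), ([32, 4, -110], [47, 45, 44])]
```

The finger tips sit about 25–30 mm behind the reported TCP, so they closed above the blank. I'll measure the hand's shape in the tool frame.

Run:
```python
from h import *
p,d,K,W=grab("wrist","w7");s=sense()
T=R.from_quat(s["ee_rot"])
L=T.inv().apply((W-np.array(s["tcp_pos"])).reshape(-1,3)).reshape(W.shape)
for v in (298,305,315,325,335,345,355,370,390,398,410,425,450):
    print(v,[np.round(L[v,u]).astype(int).tolist() for u in (60,165,220,280,317,350,420,600)])
for u in (300,305,309,322,326,331,335): 
    c=L[270:300,u]; i=np.argmax(c[:,2]<-15); print(u,270+i,np.round(c[i:i+4],1).tolist())
```

```text
298 [[-27, -154, 30], [-27, -90, 30], [37, -22, -105], [38, -7, -105], [9, 1, -46], [37, 9, -104], [37, 25, -105], [-28, 174, 30]]
305 [[-457, -758, 881], [-32, -91, 29], [37, -21, -108], [37, -7, -107], [9, 1, -53], [37, 9, -108], [38, 24, -109], [-33, 175, 31]]
315 [[-489, -762, 878], [37, -32, -112], [37, -20, -113], [37, -7, -113], [9, 1, -60], [37, 8, -113], [37, 23, -113], [-39, 176, 30]]
325 [[-524, -771, 882], [37, -30, -117], [38, -19, -118], [38, -6, -118], [9, 1, -67], [37, 8, -117], [38, 22, -118], [-46, 177, 29]]
335 [[32, -55, -113], [37, -29, -121], [37, -18, -121], [36, -6, -120], [32, 1, -113], [37, 8, -120], [36, 22, -120], [32, 63, -113]]
345 [[31, -54, -114], [35, -29, -120], [35, -18, -120], [35, -6, -120], [31, 1, -114], [35, 8, -121], [35, 21, -122], [30, 63, -114]]
355 [[28, -55, -114], [32, -29, -120], [33, -18, -121], [33, -6, -122], [28, 1, -114], [33, 8, -121], [32, 22, -120], [29, 62, -115]]
370 [[-40, -124, -23], [29, -29, -121], [30, -18, -122], [29, -6, -121], [-2, 1, -76], [30, 8, -122], [29, 22, -121], [-79, 185, 31]]
390 [[-755, -812, 879], [25, -30
[... 560 characters left out ...]
, [25, -5, -137], [25, 1, -137], [26, 6, -138], [25, 18, -137], [26, 47, -138]]
300 276 [[11.0, -5.9, -28.0], [11.0, -5.9, -29.1], [10.6, -5.9, -29.2], [11.3, -5.8, -31.9]]
305 279 [[8.8, -3.8, -26.1], [9.6, -3.7, -29.0], [9.1, -3.7, -29.1], [9.3, -3.7, -30.6]]
309 279 [[9.7, -1.9, -28.3], [9.3, -1.9, -28.3], [9.3, -1.9, -29.5], [9.5, -1.9, -31.1]]
322 279 [[9.4, 3.8, -27.5], [8.8, 3.8, -27.1], [9.2, 3.8, -29.4], [9.5, 3.7, -31.1]]
326 278 [[11.0, 5.5, -30.1], [10.5, 5.5, -30.1], [10.0, 5.5, -30.2], [10.0, 5.4, -31.1]]
331 276 [[10.7, 7.8, -27.2], [10.8, 7.7, -28.5], [10.6, 7.7, -29.3], [10.8, 7.6, -30.9]]
335 273 [[78.0, 0.7, -189.5], [0.9, 10.9, -0.9], [0.3, 11.0, -0.8], [0.1, 10.9, -1.6]]
```

The tips are at tool z ≈ −28 mm (laterally centred), and the rest of the hand matches the spec relative to those tips. I'll treat the true tip as TCP − 28 mm, and regrasp with TCP z = −20.

>>> play_rows(xyz=[[-0.1, 0.05, 0], [0, 0, 0], [0, 0, 0], [0, 0, 0], [0, 0, 0], [0, 0, 1.2], [0, 0, 1.2], [0, 0, 1.2], [0, 0, 1.2], [0, 0, 0]], rot=[[0, 0, 0], [0, 0, 0], [0, 0, 0], [0, 0, 0], [0, 0, 0], [0, 0, 0], [0, 0, 0], [0, 0, 0], [0, 0, 0], [0, 0, 0]], gripper=[0.8, 0.8, 0.8, 0.8, 0.8, 0.8, 0.8, 0.8, 0.8, 0.8])

```text
time: 6.2
tcp_pos: [485.2, -210.6, -21.4]
ee_rot: [0.761, 0.648, -0.0, -0.001]
wrist_force: [0.0, -1.2, 0.8]
grip_width: 0.798
grip_force: 0.0
```

>>> play_rows(xyz=[[0, 0, 0], [0, 0, 0], [0, 0, 0], [0, 0, 0], [0, 0, 0]], rot=[[0, 0, 0], [0, 0, 0], [0, 0, 0], [0, 0, 0], [0, 0, 0]], gripper=[0, 0, 0, 0, 0])

```text
time: 6.82
tcp_pos: [486.5, -211.3, -19.6]
ee_rot: [0.761, 0.648, 0.0, 0.0]
wrist_force: [-0.5, 0.2, 1.8]
grip_width: 0.456
grip_force: 30.0
```

Run:
```python
from h import *
st()
plan([(487,-211,40,80.7,2),(560,10,230,90,7)],start=(487,-211,-20,80.7))
```

```text
t 6.83 tcp [ 486.5 -211.3  -19.6] psi 80.83 tilt [ 0.0005 -0.0004] F [-0.5  0.2  1.8] grip 0.456 30.0 j [ 0.73  0.31 -0.42  1.95  0.16  0.91  0.07]
[[0.0, 0.0, -3.0], [0.0, 0.0, -3.0]] rot [0.0, 0.0, 0.0] x 2
[[3.28, 0.52, -2.71], [3.27, 0.59, -2.71], [3.26, 0.67, -2.71], [3.24, 0.74, -2.71], [3.22, 0.82, -2.71], [3.2, 0.89, -2.71], [3.18, 0.97, -2.71]] rot [0.0, 0.0, -0.023] x 7
```

>>> play_rows(xyz=[[0, 0, -3], [0, 0, -3], [3.28, 0.52, -2.71], [3.27, 0.59, -2.71], [3.26, 0.67, -2.71], [3.24, 0.74, -2.71], [3.22, 0.82, -2.71], [3.2, 0.89, -2.71], [3.18, 0.97, -2.71], [0, 0, 0]], rot=[[0, 0, 0], [0, 0, 0], [0, 0, -0.023], [0, 0, -0.023], [0, 0, -0.023], [0, 0, -0.023], [0, 0, -0.023], [0, 0, -0.023], [0, 0, -0.023], [0, 0, 0]], gripper=[0, 0, 0, 0, 0, 0, 0, 0, 0, 0])

```text
time: 8.07
tcp_pos: [560.2, 13.9, 232.1]
ee_rot: [0.705, 0.71, 0.002, 0.001]
wrist_force: [0.4, -0.7, -0.2]
grip_width: 0.455
grip_force: 30.0
```

Run:
```python
from h import *
get_image("scene");get_image("scene");get_image("scene")
st();p,d,K,W=grab("wrist","w8");np.savez("pics/w8.npz",p=p,d=d,W=W)
hsv=cv2.cvtColor(p,cv2.COLOR_RGB2HSV)
blank(W,(600,45),34,43,70)
blank(W,(612,159),32,43,45)
blank(W,(461,-13),32,43,80)
st()
```

```text
t 8.22 tcp [558.    8.6 228.7] psi 89.98 tilt [-0.0018 -0.0009] F [-1.1 -0.6 -0.8] grip 0.458 30.0 j [ 0.5   0.15 -0.62  1.61  0.09  1.41 -0.13]
316 [637.5  -8.6] [18.  21.6] 89.4 38.9
3988 [616.6 157.2] [37.5 76.3] 88.1 38.9
1258 [469.2  23.6] [51.9 22.6] 88.9 38.8
t 8.28 tcp [557.8   8.2 228.5] psi 89.94 tilt [-0.0022 -0.0008] F [ 0.6 -0.2 -0.6] grip 0.459 30.0 j [ 0.5   0.15 -0.62  1.61  0.09  1.41 -0.13]
```

View pics/w8.png

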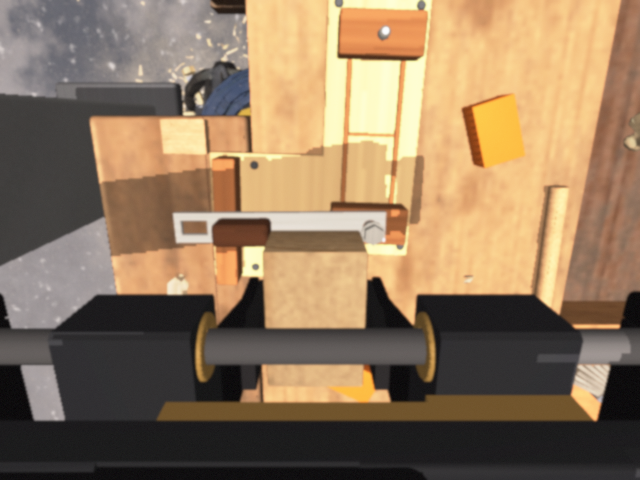

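The wrist view shows the whole jig, with post B at (383,32), the nut at (373,230), the bar's slot end at (193,227) and its grip at (242,232). Blank 2 is held at (315,300). Now to fit the jig, bar and held blank in this same camera.

Run:
```python
from h import *
st();p,d,K,W=grab("wrist","w9");s=sense();tcp=np.array(s["tcp_pos"])
np.savez("pics/w9.npz",p=p,d=d,W=W)
def med(u0,u1,v0,v1,zl,zh):
    P=W[v0:v1,u0:u1].reshape(-1,3);P=P[(P[:,2]>zl)&(P[:,2]<zh)]
    r=cv2.minAreaRect(P[:,:2].astype(np.float32));return len(P),np.round(np.median(P,0),1),np.round(r[0],1),np.round(r[1],1),round(r[2],1)
print("nut",med(350,400,205,250,69,82))
print("stud",med(370,400,15,50,47,60))
print("bar",med(165,400,200,250,41.5,49))
print("grip",med(205,280,205,250,71,80))
print("postB",med(325,440,0,70,34,44))
# base outline
print("rest",med(205,245,145,290,34,42))
# held blank
T=R.from_quat(s["ee_rot"]);L=T.inv().apply((W-tcp).reshape(-1,3)).reshape(W.shape)
m=(L[...,2]<-40)&(L[...,2]>-60);m[:,:262]=0;m[:,372:]=0;m[300:]=0
Q=L[m];print("held n",m.sum(),np.round(np.percentile(Q,[1,50,99],axis=0),1).tolist())
for v in (250,265): 
    c=np.nonzero(m[v])[0];print(v,np.round(L[v,c[0]],1),np.round(L[v,c[-1]],1))
```

```text
t 8.28 tcp [557.8   8.2 228.5] psi 89.94 tilt [-0.0022 -0.0008] F [ 0.6 -0.2 -0.6] grip 0.459 30.0 j [ 0.5   0.15 -0.62  1.61  0.09  1.41 -0.13]
nut (305, array([610.5, -15.3,  74.7]), array([610.8, -15.9]), array([18.1, 16.4]), 87.3)
stud (118, array([616.1, 155.1,  51.3]), array([616.2, 155.2]), array([9.2, 9.2]), 43.3)
bar (3197, array([536.5,  -8.7,  44.9]), array([529.2, -16.1]), array([219.4,  30.2]), 0.3)
grip (1248, array([488.9, -15.2,  74.6]), array([488.9, -16.5]), array([22.3, 51.5]), 90.0)
postB (4012, array([615.6, 157.2,  38.9]), array([616.5, 157.1]), array([37.2, 76. ]), 88.2)
rest (2099, array([468.7,   6.8,  38.8]), array([467.3, -14.8]), array([129.6,  38. ]), 81.3)
held n 5796 [[9.6, -19.5, -49.9], [21.5, 0.3, -48.4], [30.1, 19.9, -40.6]]
250 [ 30.  -19.3 -47.7] [ 29.6  19.7 -46.9]
265 [ 23.6 -20.  -46.9] [ 24.4  19.6 -48.9]
```

Run:
```python
from h import *
plan([(612.5,34.1,200,88.2,3),(612.5,34.1,10,88.2,5)])
```

```text
[[0.87, 1.82, 0.95], [0.88, 1.81, 0.95], [0.9, 1.8, 0.95]] rot [-0.001, 0.0, 0.01] x 3
[[0.0, -0.0, 3.8], [0.0, -0.0, 3.8], [0.0, -0.0, 3.8], [0.0, -0.0, 3.8], [0.0, -0.0, 3.8]] rot [0.0, 0.0, 0.0] x 5
```

>>> play_rows(xyz=[[0.87, 1.82, 0.95], [0.88, 1.81, 0.95], [0.9, 1.8, 0.95], [0, 0, 3.8], [0, 0, 3.8], [0, 0, 3.8], [0, 0, 3.8], [0, 0, 3], [0, 0, 0], [0, 0, 0]], rot=[[0, 0, 0.01], [0, 0, 0.01], [0, 0, 0.01], [0, 0, 0], [0, 0, 0], [0, 0, 0], [0, 0, 0], [0, 0, 0], [0, 0, 0], [0, 0, 0]], gripper=[0, 0, 0, 0, 0, 0, 0, 0, 0, 0])

```text
time: 9.57
tcp_pos: [613.8, 35.4, 20.1]
ee_rot: [0.718, 0.696, 0.0, 0.0]
wrist_force: [0.3, 0.7, 0.4]
grip_width: 0.461
grip_force: 30.0
```

Run:
```python
from h import *
st();get_image("scene");st();plan([(612.5,34.1,-11,88.2,3)])
```

```text
t 9.57 tcp [613.8  35.4  20.1] psi 88.29 tilt [ 0.001  -0.0001] F [0.3 0.7 0.4] grip 0.461 30.0 j [ 0.37  0.45 -0.59  1.71  0.28  1.06 -0.34]
t 9.62 tcp [614.3  35.6  20.7] psi 88.3 tilt [ 0.0022 -0.0001] F [-0.4 -0.7 -0.3] grip 0.457 30.0 j [ 0.37  0.45 -0.59  1.71  0.28  1.06 -0.34]
[[-0.05, -0.06, 1.06], [-0.05, -0.06, 1.06], [-0.05, -0.06, 1.06]] rot [0.001, 0.0, 0.001] x 3
```

>>> play_rows(xyz=[[-0.15, -0.18, 0.5], [0, 0, 0.8], [0, 0, 0.8], [0, 0, 0.6], [0, 0, 0.45], [0, 0, 0], [0, 0, 0]], rot=[[0, 0, 0], [0, 0, 0], [0, 0, 0], [0, 0, 0], [0, 0, 0], [0, 0, 0], [0, 0, 0]], gripper=[0, 0, 0, 0, 0, 0, 0])

```text
time: 10.5
tcp_pos: [611.1, 34.5, -11.6]
ee_rot: [0.717, 0.697, -0.0, -0.0]
wrist_force: [-2.3, -0.3, 5.0]
grip_width: 0.458
grip_force: 30.0
```

Run:
```python
from h import *
st()
```

```text
t 10.5 tcp [611.1  34.5 -11.6] psi 88.35 tilt [-0.0008 -0.0005] F [-2.3 -0.3  5. ] grip 0.458 30.0 j [ 0.36  0.49 -0.57  1.74  0.3   1.01 -0.35]
```

>>> play_rows(xyz=[[0, 0, 0], [0, 0, 0], [0, 0, 0], [0, 0, -1.5], [0, 0, -3], [0, 0, -5], [0, 0, -5]], rot=[[0, 0, 0], [0, 0, 0], [0, 0, 0], [0, 0, 0], [0, 0, 0], [0, 0, 0], [0, 0, 0]], gripper=[0.75, 0.75, 0.75, 0.75, 0.75, 0.75, 0.75])

```text
time: 11.38
tcp_pos: [611.4, 34.6, 135.2]
ee_rot: [0.717, 0.697, 0.0, 0.0]
wrist_force: [-0.4, 0.0, 0.5]
grip_width: 0.753
grip_force: 0.0
```

Run:
```python
from h import *
st();p,d,K,W=grab("wrist","w10");np.savez("pics/w10.npz",p=p,W=W);blank(W,(612.5,34),33,42,40)
plan([(475,365,180,105.6,8)])
```

```text
t 11.38 tcp [611.4  34.6 135.2] psi 88.36 tilt [0.0007 0.    ] F [-0.4  0.   0.5] grip 0.753 0.0 j [ 0.41  0.34 -0.62  1.61  0.2   1.26 -0.28]
4098 [611.   34.5] [60.2 40.1] 88.1 36.9
[[4.07, -1.87, -0.48], [4.14, -1.72, -0.48], [4.2, -1.56, -0.48], [4.25, -1.4, -0.47], [4.3, -1.24, -0.47], [4.35, -1.07, -0.47], [4.39, -0.91, -0.47], [4.42, -0.74, -0.46]] rot [0.002, 0.0, -0.038] x 8
```

Blank 2 is seated flat in seat_a. On to blank_1.

>>> play_rows(xyz=[[4.07, -1.87, -0.48], [4.14, -1.72, -0.48], [4.2, -1.56, -0.48], [4.25, -1.4, -0.47], [4.3, -1.24, -0.47], [4.35, -1.07, -0.47], [4.39, -0.91, -0.47], [4.42, -0.74, -0.46], [0, 0, 0], [0, 0, 0]], rot=[[0, 0, -0.038], [0, 0, -0.038], [0, 0, -0.038], [0, 0, -0.038], [0, 0, -0.038], [0, 0, -0.038], [0, 0, -0.038], [0, 0, -0.038], [0, 0, 0], [0, 0, 0]], gripper=[0.8, 0.8, 0.8, 0.8, 0.8, 0.8, 0.8, 0.8, 0.8, 0.8])

```text
time: 12.68
tcp_pos: [470.4, 364.2, 170.5]
ee_rot: [0.603, 0.798, -0.0, 0.0]
wrist_force: [0.6, 0.4, 0.2]
grip_width: 0.802
grip_force: 0.0
```

Run:
```python
from h import *
get_image("scene");st();p,d,K,W=grab("wrist","w11");blank(W,(475,378),24,34,45);st()
m=(W[...,2]>24)&(W[...,2]<34)&(np.hypot(W[...,0]-475,W[...,1]-378)<45)
cv2.imwrite("pics/w11.png",p[:320,120:520,::-1])
```

```text
t 12.72 tcp [471.1 363.3 170.4] psi 105.72 tilt [ 0.0001 -0.0011] F [ 0.8 -0.8  0.1] grip 0.8 0.0 j [-0.01  0.32 -0.84  1.6   0.25  1.33 -0.61]
1513 [474.9 375.2] [40.3 50.6] 15.7 29.4
t 12.78 tcp [471.4 362.8 170.3] psi 105.66 tilt [ 0.     -0.0012] F [-0.3  0.1  0.2] grip 0.8 0.0 j [-0.01  0.32 -0.84  1.6   0.25  1.33 -0.61]
```

View pics/w11.png

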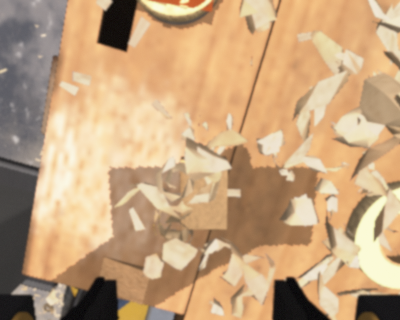

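The view shows blank_1 at crop (200,200), with shavings over its far end. The rectangle's visible part agrees with the top camera's fit, so I'll grasp around (474,379).

>>> play_rows(xyz=[[1.48, 0.72, 3], [0, 0, 4], [0, 0, 4], [0, 0, 4], [0, 0, 2.5], [0, 0, 1.5], [0, 0, 0], [0, 0, 0]], rot=[[0, 0, 0], [0, 0, 0], [0, 0, 0], [0, 0, 0], [0, 0, 0], [0, 0, 0], [0, 0, 0], [0, 0, 0]], gripper=[0.8, 0.8, 0.8, 0.8, 0.8, 0.8, 0.8, 0.8])

```text
time: 13.78
tcp_pos: [474.7, 380.8, -18.3]
ee_rot: [0.604, 0.797, 0.001, 0.0]
wrist_force: [-0.1, 0.3, 0.5]
grip_width: 0.8
grip_force: 0.0
```

>>> play_rows(xyz=[[0, 0, 0], [0, 0, 0], [0, 0, 0], [0, 0, 0], [0, 0, 0]], rot=[[0, 0, 0], [0, 0, 0], [0, 0, 0], [0, 0, 0], [0, 0, 0]], gripper=[0, 0, 0, 0, 0])

```text
time: 14.4
tcp_pos: [473.9, 380.3, -19.4]
ee_rot: [0.604, 0.797, 0.0, 0.0]
wrist_force: [0.2, -0.4, 1.2]
grip_width: 0.456
grip_force: 30.0
```

Run:
```python
from h import *
st()
```

```text
t 14.4 tcp [473.9 380.3 -19.4] psi 105.76 tilt [ 0.0002 -0.0001] F [ 0.2 -0.4  1.2] grip 0.456 30.0 j [-0.12  0.54 -0.75  1.75  0.43  1.02 -0.75]
```

Run:
```python
from h import *
plan([(614,105.1,120,88.2,7)],start=(473.9,380.3,120.6,105.7))
```

```text
[[-4.33, 0.86, 0.01], [-4.28, 1.05, 0.01], [-4.23, 1.24, 0.01], [-4.18, 1.42, 0.01], [-4.11, 1.61, 0.01], [-4.03, 1.79, 0.01], [-3.95, 1.96, 0.01]] rot [0.0, 0.0, 0.044] x 7
```

>>> play_rows(xyz=[[0, 0, -2], [0, 0, -4], [0, 0, -4], [0, 0, -4], [-4.33, 0.86, 0], [-4.28, 1.05, 0], [-4.23, 1.24, 0], [-4.18, 1.42, 0], [-4.11, 1.61, 0], [-4.03, 1.79, 0]], rot=[[0, 0, 0], [0, 0, 0], [0, 0, 0], [0, 0, 0], [0, 0, 0.044], [0, 0, 0.044], [0, 0, 0.044], [0, 0, 0.044], [0, 0, 0.044], [0, 0, 0.044]], gripper=[0, 0, 0, 0, 0, 0, 0, 0, 0, 0])

```text
time: 15.65
tcp_pos: [594.8, 143.6, 122.1]
ee_rot: [0.704, 0.711, 0.001, 0.0]
wrist_force: [0.0, -0.4, 0.5]
grip_width: 0.462
grip_force: 30.0
```

>>> play_rows(xyz=[[-3.95, 1.96, 0], [0, 0, 0], [0, 0, 0]], rot=[[0, 0, 0.044], [0, 0, 0], [0, 0, 0]], gripper=[0, 0, 0])

```text
time: 16.02
tcp_pos: [614.0, 106.2, 121.4]
ee_rot: [0.718, 0.696, 0.001, -0.0]
wrist_force: [0.1, 0.9, 0.0]
grip_width: 0.46
grip_force: 30.0
```

Run:
```python
from h import *
get_image("scene");st();p,d,K,W=grab("wrist","w12");s=sense();tcp=np.array(s["tcp_pos"])
T=R.from_quat(s["ee_rot"]);L=T.inv().apply((W-tcp).reshape(-1,3)).reshape(W.shape)
m=(L[...,2]<-40)&(L[...,2]>-60)&(L[...,0]>9)&(L[...,0]<45)&(abs(L[...,1])<30)
Q=L[m];print("held n",m.sum(),np.round(np.percentile(Q,[1,50,99],axis=0),1).tolist())
```

```text
t 16.07 tcp [613.7 107.  121.4] psi 88.23 tilt [0.0005 0.001 ] F [-0.3 -0.  -0.1] grip 0.459 30.0 j [ 0.32  0.38 -0.66  1.6   0.24  1.25 -0.42]
held n 6550 [[9.1, -28.0, -58.6], [18.9, 0.1, -48.8], [29.0, 28.4, -40.6]]
```

>>> play_rows(xyz=[[-0.12, 0, 3], [0, 0, 4], [0, 0, 3], [0, 0, 0.5], [0, 0, 0], [0, 0, 0]], rot=[[0, 0, 0], [0, 0, 0], [0, 0, 0], [0, 0, 0], [0, 0, 0], [0, 0, 0]], gripper=[0, 0, 0, 0, 0, 0])

```text
time: 16.88
tcp_pos: [615.3, 104.8, 17.3]
ee_rot: [0.718, 0.696, 0.001, 0.001]
wrist_force: [-0.6, -0.1, -0.2]
grip_width: 0.457
grip_force: 30.0
```

Run:
```python
from h import *
st();get_image("scene");st()
```

```text
t 16.88 tcp [615.3 104.8  17.3] psi 88.14 tilt [0.0028 0.0003] F [-0.6 -0.1 -0.2] grip 0.457 30.0 j [ 0.29  0.48 -0.63  1.69  0.32  1.07 -0.47]
t 16.93 tcp [615.3 104.6  17.3] psi 88.13 tilt [0.0027 0.0002] F [ 0.7 -0.2 -0.3] grip 0.458 30.0 j [ 0.29  0.48 -0.63  1.69  0.32  1.07 -0.47]
```

>>> play_rows(xyz=[[0.08, -0.13, 0.6], [0, 0, 0.8], [0, 0, 0.8], [0, 0, 0.7], [0, 0, 0], [0, 0, 0]], rot=[[0, 0, 0], [0, 0, 0], [0, 0, 0], [0, 0, 0], [0, 0, 0], [0, 0, 0]], gripper=[0, 0, 0, 0, 0, 0])

```text
time: 17.68
tcp_pos: [612.4, 104.7, -12.0]
ee_rot: [0.719, 0.695, -0.001, 0.0]
wrist_force: [-5.8, -2.5, 12.7]
grip_width: 0.457
grip_force: 30.0
```

Run:
```python
from h import *
st()
```

```text
t 17.68 tcp [612.4 104.7 -12. ] psi 88.11 tilt [-0.0011 -0.0014] F [-5.8 -2.5 12.7] grip 0.457 30.0 j [ 0.27  0.52 -0.61  1.71  0.34  1.02 -0.49]
```

>>> play_rows(xyz=[[0, 0, 0], [0, 0, 0], [0, 0, 0], [0, 0, -1.5], [0, 0, -3], [0, 0, -5], [0, 0, -5]], rot=[[0, 0, 0], [0, 0, 0], [0, 0, 0], [0, 0, 0], [0, 0, 0], [0, 0, 0], [0, 0, 0]], gripper=[0.75, 0.75, 0.75, 0.75, 0.75, 0.75, 0.75])

```text
time: 18.55
tcp_pos: [612.8, 105.1, 133.9]
ee_rot: [0.719, 0.695, 0.0, 0.0]
wrist_force: [1.1, 0.3, 0.4]
grip_width: 0.75
grip_force: 0.0
```

Run:
```python
from h import *
st();p,d,K,W=grab("wrist","w13");blank(W,(614,105),33,42,40)
plan([(487,-17,150,180.3,9),(489,-16.5,50,180.3,2)])
```

```text
t 18.55 tcp [612.8 105.1 133.9] psi 88.13 tilt [0.0006 0.0002] F [1.1 0.3 0.4] grip 0.75 0.0 j [ 0.32  0.37 -0.67  1.59  0.24  1.27 -0.42]
4110 [612.3 104.2] [60.1 40. ] 88.0 36.9
[[-1.42, -1.4, -0.11], [-1.15, -1.63, -0.11], [-0.84, -1.81, -0.11], [-0.5, -1.93, -0.11], [-0.15, -1.98, -0.11], [0.2, -1.98, -0.1], [0.55, -1.91, -0.1], [0.88, -1.78, -0.1], [1.19, -1.6, -0.1]] rot [0.001, 0.001, -0.179] x 9
[[-0.1, 0.02, 5.0], [-0.1, 0.02, 5.0]] rot [0.001, 0.0, 0.001] x 2
```

Both blanks are seated flat and in line. Now over to the bar's grip.

>>> play_rows(xyz=[[-1.42, -1.4, -0.11], [-1.15, -1.63, -0.11], [-0.84, -1.81, -0.11], [-0.5, -1.93, -0.11], [-0.15, -1.98, -0.11], [0.2, -1.98, -0.1], [0.55, -1.91, -0.1], [0.88, -1.78, -0.1], [1.19, -1.6, -0.1], [0, 0, 0]], rot=[[0, 0, -0.179], [0, 0, -0.179], [0, 0, -0.179], [0, 0, -0.179], [0, 0, -0.179], [0, 0, -0.179], [0, 0, -0.179], [0, 0, -0.179], [0, 0, -0.179], [0, 0, 0]], gripper=[0.6, 0.6, 0.6, 0.6, 0.6, 0.6, 0.6, 0.6, 0.6, 0.6])

```text
time: 19.85
tcp_pos: [482.6, -19.7, 141.7]
ee_rot: [-0.002, 1.0, -0.001, 0.0]
wrist_force: [0.9, 0.2, 0.0]
grip_width: 0.602
grip_force: 0.0
```

Run:
```python
from h import *
get_image("scene");get_image("scene");get_image("scene");st();p,d,K,W=grab("wrist","w14")
m=blank(W,(489,-16),70,82,45);s=sense()
blank(W,(489,-16),41,49,130)
plan([(489,-16.5,60,180.3,3)])
```

```text
t 20.0 tcp [483.6 -17.7 141.5] psi -179.69 tilt [0.0012 0.    ] F [ 0.9 -0.3 -0.5] grip 0.601 0.0 j [ 0.82  0.04 -0.85  1.9   0.03  1.21  1.54]
2235 [488.7 -17.6] [21.9 51.3] 89.6 74.7
2009 [446.2 -17.7] [51.5 30. ] 0.1 44.9
[[-0.18, 0.03, 2.71], [-0.18, 0.03, 2.71], [-0.18, 0.03, 2.71]] rot [0.0, 0.0, 0.0] x 3
```

>>> play_rows(xyz=[[-0.52, 0.05, 3], [0, 0, 4], [0, 0, 3], [0, 0, 1.5], [0, 0, 0.5], [0, 0, 0], [0, 0, 0]], rot=[[0, 0, 0], [0, 0, 0], [0, 0, 0], [0, 0, 0], [0, 0, 0], [0, 0, 0], [0, 0, 0]], gripper=[0.6, 0.6, 0.6, 0.6, 0.6, 0.6, 0.6])

```text
time: 20.92
tcp_pos: [489.1, -18.0, 22.1]
ee_rot: [-0.004, 1.0, -0.0, 0.001]
wrist_force: [0.1, 0.8, 0.2]
grip_width: 0.599
grip_force: 0.0
```

>>> play_rows(xyz=[[0, 0, 0], [0, 0, 0], [0, 0, 0], [0, 0, 0], [0, 0, 0]], rot=[[0, 0, 0], [0, 0, 0], [0, 0, 0], [0, 0, 0], [0, 0, 0]], gripper=[0, 0, 0, 0, 0])

```text
time: 21.55
tcp_pos: [488.1, -17.7, 21.1]
ee_rot: [-0.004, 1.0, 0.0, -0.0]
wrist_force: [-0.7, 1.0, 1.4]
grip_width: 0.25
grip_force: 30.0
```

Run:
```python
from h import *
st()
```

```text
t 21.55 tcp [488.1 -17.7  21.1] psi -179.57 tilt [-0.0001  0.0002] F [-0.7  1.   1.4] grip 0.25 30.0 j [ 0.75  0.23 -0.83  2.01  0.21  0.98  1.4 ]
```

>>> play_rows(xyz=[[0, 0, -0.4], [0, 0, -0.5], [0, 0, -0.5], [0, 0, -0.3], [0, 0, 0], [0, 0, 0], [0, 0, 0]], rot=[[0, 0, 0], [0, 0, 0], [0, 0, 0], [0, 0, 0], [0, 0, 0], [0, 0, 0], [0, 0, 0]], gripper=[0, 0, 0, 0, 0, 0, 0])

```text
time: 22.42
tcp_pos: [487.9, -18.0, 37.9]
ee_rot: [-0.004, 1.0, -0.0, -0.0]
wrist_force: [0.6, 0.8, -2.7]
grip_width: 0.251
grip_force: 30.0
```

Run:
```python
from h import *
st();p,d,K,W=grab("wrist","w15")
m=(abs(W[...,1]+17)<9)&(W[...,0]<455)&(W[...,0]>425)&(W[...,2]>20)
P=W[m];c=np.polyfit(P[:,0],P[:,2],1);print("bar end z",m.sum(),np.median(P,0),c);st()
```

```text
t 22.43 tcp [487.9 -18.   37.9] psi -179.59 tilt [-0.0003 -0.    ] F [ 0.6  0.8 -2.7] grip 0.251 30.0 j [ 0.76  0.2  -0.84  2.    0.18  1.01  1.42]
bar end z 1245 [445.16104612 -11.62113368  61.64988783] [   0.51349826 -160.86667991]
t 22.48 tcp [487.9 -17.9  37.9] psi -179.58 tilt [-0.0003 -0.    ] F [-0.7  0.2 -2.8] grip 0.248 30.0 j [ 0.76  0.2  -0.84  2.    0.18  1.01  1.42]
```

The bar is lifted level by 17 mm. First half of the swing.

>>> play_rows(xyz=[[-0.06, 1.22, 0], [-0.06, 1.22, 0], [-0.06, 1.22, 0], [-0.06, 1.22, 0], [-0.06, 1.22, 0], [-0.06, 1.22, 0], [-0.06, 1.22, 0], [-0.06, 1.22, 0], [0, 0, 0], [0, 0, 0]], rot=[[0, 0, 0.1], [0, 0, 0.1], [0, 0, 0.1], [0, 0, 0.1], [0, 0, 0.1], [0, 0, 0.1], [0, 0, 0.1], [0, 0, 0.1], [0, 0, 0], [0, 0, 0]], gripper=[0, 0, 0, 0, 0, 0, 0, 0, 0, 0])

```text
time: 23.72
tcp_pos: [523.9, 69.7, 37.8]
ee_rot: [0.385, 0.923, -0.0, -0.0]
wrist_force: [0.1, 1.3, -2.1]
grip_width: 0.246
grip_force: 30.0
```

Run:
```python
from h import *
get_image("scene");st();s=sense();x=R.from_quat(s["ee_rot"]).as_matrix()
b=x[:2,0];print("pivot implied",np.array(s["tcp_pos"])[:2]-122*b)
a=s["tcp_pos"]
import math
P=np.array([610.8,-15.9]);ps=math.degrees(math.atan2(b[1],b[0]))
L=[]
for k in range(1,8):
    q=ps+(92-ps)*k/7;L.append((P[0]+122*math.cos(math.radians(q)),P[1]+122*math.sin(math.radians(q)),a[2],q,1))
plan(L)
```

```text
t 23.77 tcp [524.   69.7  37.8] psi 134.64 tilt [-0.0006 -0.0001] F [ 0.3 -0.2 -1.9] grip 0.25 30.0 j [ 0.49  0.29 -0.76  1.91  0.23  1.04  0.42]
pivot implied [609.6982764  -17.06406607]
[[-0.06, 1.45, -0.0]] rot [-0.001, -0.0, 0.106] x 1
[[-0.07, 1.29, 0.0]] rot [0.0, -0.0, 0.107] x 1
[[-0.07, 1.29, 0.0]] rot [0.0, -0.0, 0.106] x 1
[[-0.07, 1.29, 0.0]] rot [0.0, -0.0, 0.106] x 1
[[-0.07, 1.29, 0.0]] rot [0.0, -0.001, 0.107] x 1
[[-0.07, 1.29, 0.0]] rot [0.0, 0.0, 0.106] x 1
[[-0.07, 1.29, 0.0]] rot [0.0, 0.0, 0.106] x 1
```

>>> play_rows(xyz=[[-0.06, 1.32, 0], [-0.06, 1.23, 0], [-0.06, 1.23, 0], [-0.06, 1.23, 0], [-0.06, 1.23, 0], [-0.06, 1.23, 0], [-0.06, 1.23, 0], [-0.06, 1.23, 0], [0, 0, 0], [0, 0, 0]], rot=[[0, 0, 0.101], [0, 0, 0.101], [0, 0, 0.101], [0, 0, 0.101], [0, 0, 0.101], [0, 0, 0.101], [0, 0, 0.101], [0, 0, 0.101], [0, 0, 0], [0, 0, 0]], gripper=[0, 0, 0, 0, 0, 0, 0, 0, 0, 0])

```text
time: 25.02
tcp_pos: [613.7, 105.6, 37.9]
ee_rot: [0.717, 0.697, -0.0, -0.0]
wrist_force: [0.3, 0.5, -3.0]
grip_width: 0.252
grip_force: 30.0
```

Run:
```python
from h import *
get_image("scene");get_image("scene");st();p,d,K,W=grab("wrist","w16");np.savez("pics/w16.npz",p=p,W=W)
cv2.imwrite("pics/w16c.png",cv2.resize(p[60:300,180:480,::-1],(750,600)))
```

```text
t 25.12 tcp [613.8 105.6  38. ] psi 88.35 tilt [-0.0002 -0.0003] F [ 0.4 -0.1 -2.3] grip 0.249 30.0 j [ 0.25  0.45 -0.58  1.68  0.27  1.1  -0.44]
```

View pics/w16c.png

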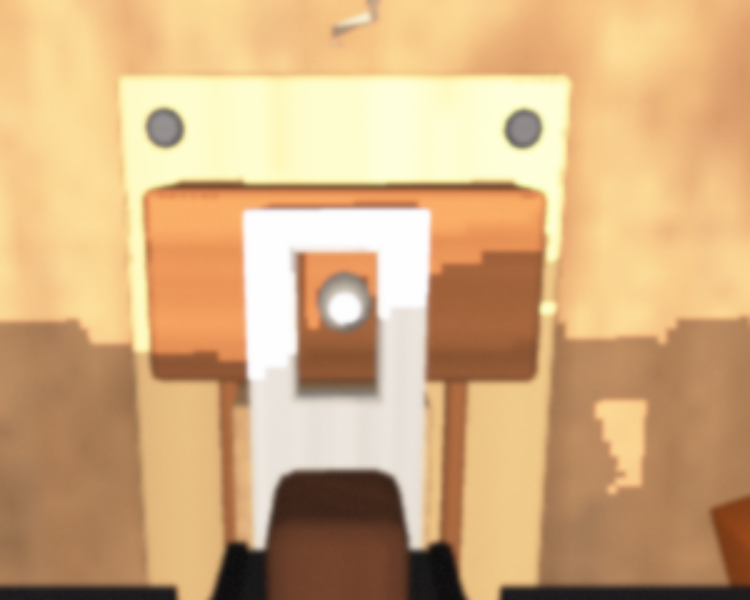

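The crop shows the stud's tip at (344,303) inside the slot (columns 295–378, rows 250–390). The slot sits about 1.4 mm to the left. I'll nudge it over and lower.

>>> play_rows(xyz=[[0, 0.1, 0], [0, 0, 0], [0, 0, 0.3], [0, 0, 0.3], [0, 0, 0.2], [0, 0, 0], [0, 0, 0]], rot=[[0, 0, 0.008], [0, 0, 0], [0, 0, 0], [0, 0, 0], [0, 0, 0], [0, 0, 0], [0, 0, 0]], gripper=[0, 0, 0, 0, 0, 0, 0])

```text
time: 26.05
tcp_pos: [615.3, 105.8, 30.0]
ee_rot: [0.72, 0.694, -0.0, 0.0]
wrist_force: [0.1, -0.3, -1.7]
grip_width: 0.252
grip_force: 30.0
```

Run:
```python
from h import *
st();p,d,K,W=grab("wrist","w17")
# slot edges / stud per rows
for v in (170,175,180,185,190):
    print(v,[f"{int(p[v,u].mean())}/{int(W[v,u,2])}" for u in range(288,342,3)])
```

```text
t 26.05 tcp [615.3 105.8  30. ] psi 87.83 tilt [ 0. -0.] F [ 0.1 -0.3 -1.7] grip 0.252 30.0 j [ 0.25  0.46 -0.57  1.68  0.28  1.08 -0.45]
170 ['254/54', '254/53', '254/53', '231/52', '121/38', '161/38', '161/39', '159/39', '158/38', '157/38', '162/39', '163/38', '162/38', '162/39', '185/38', '252/54', '254/53', '254/53']
175 ['254/54', '254/53', '254/53', '239/53', '120/38', '155/38', '131/46', '137/50', '146/49', '144/49', '132/49', '111/39', '155/38', '159/38', '161/39', '245/53', '254/53', '254/54']
180 ['254/55', '254/53', '254/54', '238/53', '108/39', '127/49', '163/51', '195/52', '221/52', '214/52', '179/51', '146/50', '146/37', '153/39', '155/38', '245/53', '254/53', '254/52']
185 ['254/53', '254/53', '254/53', '237/52', '112/39', '144/51', '207/52', '254/52', '254/52', '254/53', '249/53', '164/50', '118/48', '105/38', '127/39', '244/54', '249/54', '225/53']
190 ['254/53', '254/54', '254/53', '245/52', '116/39', '145/49', '180/51', '251/52', '254/52', '254/52', '231/52', '136/51', '107/38', '107/38', '127/48', '205/53', '228/53', '224/53']
```

>>> play_rows(xyz=[[0, -0.06, 0], [0, 0, 0], [0, 0, 0.3], [0, 0, 0.3], [0, 0, 0.2], [0, 0, 0.12], [0, 0, 0], [0, 0, 0]], rot=[[0, 0, -0.004], [0, 0, 0], [0, 0, 0], [0, 0, 0], [0, 0, 0], [0, 0, 0], [0, 0, 0], [0, 0, 0]], gripper=[0, 0, 0, 0, 0, 0, 0, 0])

```text
time: 27.1
tcp_pos: [614.5, 105.7, 21.2]
ee_rot: [0.719, 0.695, -0.0, 0.0]
wrist_force: [-2.8, -1.0, 4.0]
grip_width: 0.252
grip_force: 30.0
```

Run:
```python
from h import *
st();p,d,K,W=grab("wrist","w18")
for v in (180,190): print(v,[f"{int(p[v,u].mean())}/{int(W[v,u,2])}" for u in range(285,345,3)])
```

```text
t 27.1 tcp [614.5 105.7  21.2] psi 88.05 tilt [-0.0003 -0.0004] F [-2.8 -1.   4. ] grip 0.252 30.0 j [ 0.24  0.47 -0.57  1.69  0.28  1.07 -0.45]
180 ['254/44', '254/43', '254/45', '254/45', '237/43', '156/39', '152/38', '131/47', '146/49', '162/51', '171/51', '164/50', '149/50', '122/46', '155/38', '179/38', '252/44', '254/45', '254/44', '254/44']
190 ['254/43', '254/45', '254/44', '254/45', '244/44', '162/39', '154/38', '160/50', '241/53', '254/54', '254/52', '254/52', '248/53', '157/51', '110/39', '127/39', '205/44', '228/45', '224/45', '224/44']
```

The bar is down on the posts. Releasing and backing off.

>>> play_rows(xyz=[[0, 0, 0], [0, 0, 0], [0, 0, 0], [0, 0, -1.5], [0, 0, -3], [0, 0, -5], [-2, -1, -5], [-4, -2, -3], [0, 0, 0], [0, 0, 0]], rot=[[0, 0, 0], [0, 0, 0], [0, 0, 0], [0, 0, 0], [0, 0, 0], [0, 0, 0], [0, 0, 0], [0, 0, 0], [0, 0, 0], [0, 0, 0]], gripper=[0.55, 0.55, 0.55, 0.55, 0.55, 0.55, 0.55, 0.55, 0.55, 0.55])

```text
time: 28.4
tcp_pos: [582.7, 47.4, 196.3]
ee_rot: [0.719, 0.695, 0.0, 0.0]
wrist_force: [-0.3, 0.0, -0.4]
grip_width: 0.553
grip_force: 0.0
```

Run:
```python
from h import *
get_image("scene");get_image("scene");st();p,d,K,W=grab("wrist","w19")
O=np.array([613.6,69.6]);a=np.radians(88.2);u=np.array([np.cos(a),np.sin(a)]);v=np.array([-u[1],u[0]])
J=np.dstack([(W[...,:2]-O)@u,(W[...,:2]-O)@v,W[...,2]])
m=(abs(J[...,0])<115)&(abs(J[...,1])<22)&(J[...,2]>42)&(J[...,2]<50)
r=cv2.minAreaRect(J[m][:,:2].astype(np.float32));print("bar",r)
A=np.c_[J[m][:,:2],np.ones(m.sum())];print("plane",np.linalg.lstsq(A,J[m][:,2],rcond=None)[0])
for lo,hi in((-66,-5),(5,66)):
    k=(J[...,0]>lo-3)&(J[...,0]<hi+3)&(abs(J[...,1])<30)&(J[...,2]>33)&(J[...,2]<40.5);print(k.sum(),np.round(np.percentile(J[k],[1,50,99],axis=0),1).tolist())
cv2.imwrite("pics/w19.png",p[:,:,::-1])
```

```text
t 28.5 tcp [582.3  48.3 195.1] psi 88.16 tilt [-0.0012  0.0007] F [-0.8 -1.1 -0.3] grip 0.552 0.0 j [ 0.39  0.23 -0.6   1.6   0.13  1.35 -0.26]
bar ((0.3458251953125, 0.2650442123413086), (30.291810989379883, 206.24041748046875), 89.90404510498047)
plane [7.66499900e-04 1.51494723e-03 4.49559403e+01]
703 [[-68.9, -23.2, 33.4], [-35.4, 17.1, 36.8], [-5.5, 25.9, 39.2]]
744 [[4.8, -17.6, 35.2], [35.3, 17.7, 37.0], [63.7, 22.0, 38.8]]
```

View pics/w19.png

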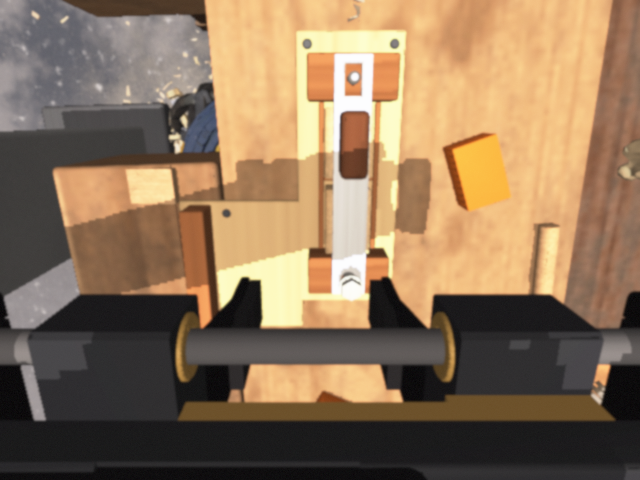

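The bar lies closed and level (slope under 0.1°, top at the same height as when parked). The stud shows through its slot at (353,76), both blanks are seated under it, and the arm is clear.

```bash
python3 -c "
from rig import *
print(hand_in())"
```

```text
the job is handed in; nothing more can be done
None
```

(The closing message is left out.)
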